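Close the socket bay of a desk power dock with its sliding cover bar

TASK

Close the socket bay of the desk power dock: slide the loose wooden cover bar from the long pier across the bay until it bridges to the short pier, and press it home by feel, first against the end stop and then against the back rail, each with a steady push of about 15 N (at least 12, never above 30) held for half a second. Keep the bar resting on the dock all the way, never lifted or dropped into the bay, leave it snug and square against both, and leave the other things on the desk undisturbed.

Things in the scene. Friction and masses are not known exactly. Their poses are not given: they have to be found in the camera images.
- stand: White desk power dock, fixed, 345 mm long (its y), 120 deep (its x); origin at desk level under it. Long pier: y -20 to +170, top 60 mm above the desk, outer end open. Open bay: y -115 to -20, with a socket block 41 high. Short pier: y -165 to -115, top at 59, inner edge chamfered. Pier tops run from x -60 (open front) to x +50 (back rail).
- endstop: End stop, a white wall of the dock 110 x 10 x 70 mm that closes the short pier's outer end; its inner face, which the bar's end meets, is at stand y -165 mm. Its top is 11 mm above the short pier. Origin at desk level under its centre; axes as the dock's.
- rail: Back rail, a white wall 10 mm thick and 70 mm high along the whole length of the dock (stand y -175 to +170); its front face, which the bar's long edge meets, is at stand x +50 mm. Its top is 10 mm above the long pier. Origin at desk level under its centre; axes as the dock's.
- home (a point): Point of the dock where the centre of the cover bar's underside lies when the bar is home against rail and stop: stand frame x +20, y -45, z 60 mm; axes as the dock's.
- cover: Loose plain wooden cover bar, 240 mm long (its y), 60 mm wide (its x), 12 mm thick, about 0.25 kg. Origin at the centre of its underside. It starts lying flat on the long pier, a little askew and off the rail, its outer end (+y) sticking out past the pier by up to about 40 mm and its inner end overhanging the bay.
- phone: Grey phone lying flat, 72 x 148 x 9 mm, origin under its centre. A bystander.
- charger: White cube charger, 45 x 45 x 28 mm, on the desk in front of the dock; origin under its centre. A bystander.
- eraser: White eraser, 22 x 50 x 13 mm, on the desk in front of the dock; origin under its centre. A bystander.
- stapler: Grey stapler, 130 mm long (its y), 35 mm wide, 38 mm high, behind the dock; origin under its centre. A bystander.
- pencup: Dark metal pen cup, 76 mm across, 100 mm high with pens to about 150 mm; origin under its centre. A bystander.
- mug: White mug, 80 mm across, 95 mm high; origin under its centre. A bystander.
- mouse: White round mouse, 62 mm across, 36 mm high, on the mouse mat; origin under its centre. A bystander.

How it is judged:
On the way, in this order (a step that is already met when the one before it is completed fails the run):
1. The cover bar bridges the bay: its inner end rests on the short pier, the bar level (y of cover in the frame of home below 0.035 m and z of cover in the frame of home between -0.004 and 0.004 m and angle between cover's own z axis and vertical below 0.03 rad), for 0.1 s.
2. The bar is pressed against the end stop with over 6 N (contact force between cover and endstop above 6 N), for 0.15 s.
3. Then the bar is pressed against the back rail with over 6 N (and no longer hard on the end stop) (contact force between cover and rail above 6 N and contact force between cover and endstop below 6 N), for 0.15 s.
At the end, for the whole second after the job is handed in: The cover bar lies released and at rest across both piers, level, its centre within 2 mm of home along and across the dock and within 3 mm in height, and parallel to the back rail within 0.015 rad (x of cover in the frame of home between -0.002 and 0.002 m and y of cover in the frame of home between -0.002 and 0.002 m and z of cover in the frame of home between -0.003 and 0.003 m and angle between the y axis of cover and the y axis of stand, either way round below 0.015 rad and angle between cover's own z axis and vertical below 0.02 rad and linear speed of cover below 0.01 m/s and angular speed of cover below 0.05 rad/s); the robot touches nothing.
It fails at once if The cover bar was lifted more than 12 mm off the dock (z of cover in the frame of home above 0.012 m).
It fails at once if The cover bar tipped by more than 0.12 rad or dropped (angle between cover's own z axis and vertical above 0.12 rad or z of cover in the frame of home below -0.012 m).
It fails at once if The cover bar was forced against the dock with more than 40 N (contact force between cover and stand above 40 N).
It fails at once if A bystander was moved more than 20 mm (distance of any of phone, charger, eraser, stapler, pencup, mug, mouse from where it was at the start of the episode above 0.02 m).
It also fails if it takes over 64 s, if anything falls off the work surface, if the arm or the gripper's body presses on something with over 40 N, if the wrist force passes 120 N, or if a joint passes its speed limit or range.

ROBOT

A 7-joint arm with a two-finger parallel gripper is mounted at the origin on the work surface. World frame = base frame: x ahead of the robot, y to its left, z up, the work surface at z = 0. Lengths are in m, angles in rad, forces in N, time in s.
With the tool pointing down it reaches from about 0.4 to 0.85 m from the base axis. Payload 4.5 kg.
Tool frame: the origin (TCP) lies at the very end of the fingers, on their centre line; the grasp point (between the pads) lies 19 mm behind it (env.tcp_to_grasp is the distance from the TCP to the grasp point, in m); z points along the fingers, y is the direction in which the jaws open and shut (so a half turn about z gives the same grasp; the last joint's range is limited). The gripper opens to 88 mm and grips with 3 to 60 N. Pads are 18 mm wide; open, the fingers measure 123 mm over their backs; the gripper's body (75 mm by 187 mm) begins 45 mm behind the grasp point.
Start: joints at [-1.197, 0.689, -0.195, 1.565, 0.157, 0.902, -0.215], TCP at [0.208, 0.589, 0.239] pointing down, gripper open.
Joint ranges: [-3.01, 3.01], [-0.46, 2.08], [-1.47, 1.51], [0.13, 2.56], [-1, 4.14], [0.04, 2.09], [-2.66, 2.66]. Speed limits (rad/s): [2.57, 2.57, 3.14, 3.14, 3.14, 3.14, 3.14].

INTERFACE

Orientations are given as [roll, pitch, yaw] about the fixed x, y, z axes, in that order (R = Rz(yaw) Ry(pitch) Rx(roll)).
In Python, from station import status, optics, workorder, env gives the robot as it stands. The module is installed in compiled form; this text tells all that it offers.
- The arm moves only by the tool drive_tool, never from a script. Its argument "plan" is a list of rows, each a list of 3 entries, a list of its own where there are three numbers: the turn, a rotation vector about the tool's x, y, z in rad, then the shift along the tool's x, y, z in mm, then the opening, from -1 (shut) to 1 (fully open). In form: [[[ax, ay, az], [tx, ty, tz], gripper], ...]. A call has 1 to 12 rows; each row is the pose to reach, as a shift and turn from the pose measured when the call began, along the tool's axes at that moment; what a row does not reach only later rows make up. A row lasts 1/12 s, in which the tool goes at most 41.7 mm and 7.16 degrees, less where a joint would pass 70% of its speed; a pose out of reach is approached as far as the arm can. A call with a gripper value outside its range is refused whole. The fingers move at their own pace and stop on an object; the grip force is fixed at half the most. Time passes only in rows, so rows that repeat a pose let the fingers close. It gives the time, the measured TCP pose, the force and the opening at its end, in the units of the state.
- status.observe(): the state, without advancing time (a new reading comes with each control period).
- optics.camera(name): name is "scene" or "top" or "wrist"; returns the picture (400x640x3 uint8, red, green, blue); there is no depth.
- optics.camera_model(name): a dict with "intrinsics" (3x3 intrinsics, pixels), "T" (4x4, takes a point from camera to world coordinates). Camera axes: x right, y down, z forward; pixel columns grow to the right and rows downward; lengths in m; the calibration is good to about 2 mm. A picture is of the moment at which its call begins: read the wrist's pose just before it. camera_model takes no time and is no camera call; for the wrist camera it gives the pose at the moment of the call.
- workorder.close_job(): hands the job in, once; it reports no verdict.
The state is a dict: "t": time; "qpos": joint angles; "joint_velocities": joint speeds; "joint_efforts": joint torques, N m; "position": TCP position; "tool_rot": TCP orientation; "contact_force": force on the tool from outside, world axes, zero at the start; "moment": the same for the moment, N m; "grip_width": finger opening in m.
Only numpy, scipy, OpenCV 4.12 (cv2) and the standard library are available. Lean on these libraries where they do the work, as an engineer would, in place of code of your own. Each camera call takes 0.05 s, during which the arm holds its last target. There are 200 camera calls.

## Working session

There is one attempt and no reset: what is moved stays moved. The work goes in short steps, Python scripts to look and compute and a tool call to move; the robot and the scene stay as the last step left them, time stands still between calls to the robot, and variables do not carry over. Pictures are saved under pics/ and viewed, about 8 in all and at most 12, crops included, and the job is handed in when it is done.

Besides the shell and the picture viewer there is one more tool, called after "Emit:" by a JSON object that holds its "fn" and its "kwargs", one argument or row to a line. drive_tool: Moves the arm, as the interface text tells. Its arguments: {"type":"object","properties":{"plan":{"type":"array"}},"required":["plan"]}

```bash
mkdir -p pics; python3 - <<'E'
from station import status, optics
import cv2,numpy as np
s=status.observe(); print({k:np.round(v,3).tolist() for k,v in s.items()})
for n in ("scene","top"):
    im=optics.camera(n); cv2.imwrite(f"pics/{n}0.png",im[:,:,::-1]); m=optics.camera_model(n); print(n,np.round(m["intrinsics"],1).tolist(),np.round(m["T"],4).tolist())
E
```

```text
{'t': 0.0, 'qpos': [-1.197, 0.69, -0.194, 1.566, 0.157, 0.903, -0.215], 'joint_velocities': [-0.0, -0.0, 0.0, 0.001, -0.002, -0.001, -0.001], 'joint_efforts': [0.0, -52.756, -1.267, -15.343, -0.053, 0.006, 0.0], 'position': [0.208, 0.589, 0.238], 'tool_rot': [-3.14, 0.0, 2.802], 'contact_force': [0.45, -0.218, -0.027], 'moment': [-0.005, 0.017, 0.022], 'grip_width': 0.088}
scene [[429.9, 0.0, 324.8], [0.0, 429.9, 200.6], [0.0, 0.0, 1.0]] [[-0.4014, 0.4964, -0.7697, 1.3767], [0.9159, 0.2136, -0.3399, 0.4455], [-0.0043, -0.8414, -0.5404, 0.6837], [0.0, 0.0, 0.0, 1.0]]
top [[517.3, 0.0, 320.5], [0.0, 517.3, 195.7], [0.0, 0.0, 1.0]] [[-0.0221, -0.9856, 0.1674, 0.3139], [-0.9995, 0.0253, 0.0172, 0.062], [-0.0212, -0.1669, -0.9857, 1.2837], [0.0, 0.0, 0.0, 1.0]]
```

View pics/top0.png

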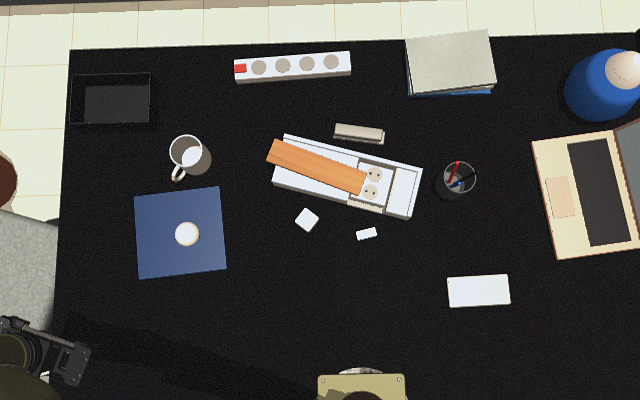

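View pics/scene0.png

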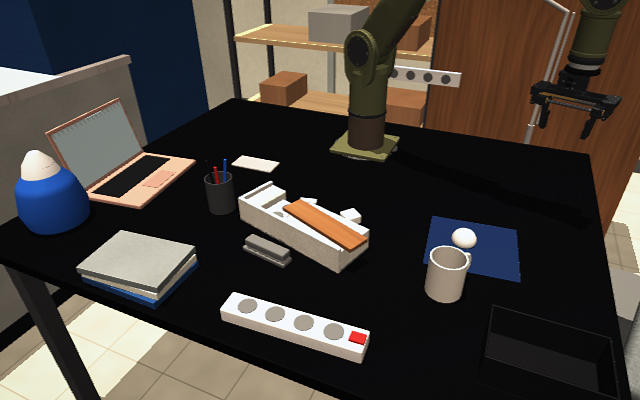

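The top view shows the dock at about (285,135)–(420,215), with the rail on the far side and the end stop on the right. The bar runs from (270,152) to (365,183). I'll zoom in for the corners.

```bash
python3 - <<'E'
import cv2
im=cv2.imread("pics/top0.png")[125:225,260:430]
cv2.imwrite("pics/crop0.png",cv2.resize(im,(765,450),interpolation=cv2.INTER_CUBIC))
E
```

```text
(no output)
```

View pics/crop0.png

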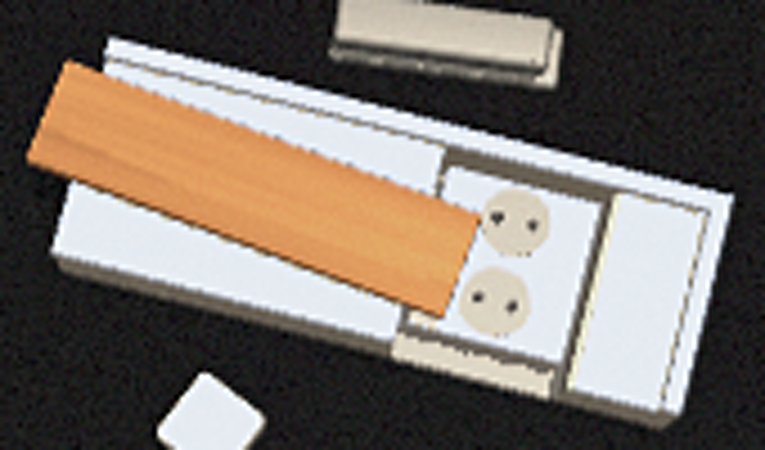

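```bash
cat > h.py <<'E'
import numpy as np, cv2
from scipy.optimize import least_squares
from station import status, optics
def proj(P,m):
    q=np.linalg.inv(m["T"])@np.r_[P.T,np.ones((1,len(P)))]; q=q[:3]/q[2]; return (m["intrinsics"]@q)[:2].T
def place(p,L):
    c,s=np.cos(p[2]),np.sin(p[2]); L=np.asarray(L,float)/1000
    return np.c_[p[0]+c*L[:,0]-s*L[:,1],p[1]+s*L[:,0]+c*L[:,1],L[:,2]]
def fit(px,L,m,p0):
    r=least_squares(lambda p:(proj(place(p,L),m)-px).ravel(),p0); return r.x,r.fun.reshape(-1,2)
E
python3 - <<'E'
from h import *
m=optics.camera_model("top"); f=lambda a:np.array(a)/4.5+[260,125]-.39
p,r=fit(f([(107,38),(733,197),(683,415),(52,253),(395,342)]),[(60,170,70),(60,-175,70),(-60,-175,70),(-60,170,60),(-60,-20,60)],m,[.45,0,.2]);print("stand",p,r.round(1).tolist())
b,r=fit(f([(70,62),(480,215),(442,318),(28,160)]),[(30,120,72),(30,-120,72),(-30,-120,72),(-30,120,72)],m,[.45,.1,.2]);print("bar",b,r.round(1).tolist())
c,s=np.cos(p[2]),np.sin(p[2]);d=b[:2]-p[:2]
print("bar in stand",np.array([[c,s],[-s,c]])@d, b[2]-p[2], "home",place(p,[(20,-45,60)]))
E
```

```text
stand [ 0.57128607  0.02233211 -0.28263986] [[0.5, 0.3], [0.2, -0.0], [-0.3, -0.3], [-0.2, 0.1], [-0.2, 0.0]]
bar [ 0.59139748  0.09264346 -0.39491773] [[-0.7, -0.7], [1.0, 0.2], [0.5, 0.4], [-0.8, 0.0]]
bar in stand [-0.00029581  0.07313048] -0.112277868130366 home [[ 0.57794239 -0.02646024  0.06      ]]
```

```bash
cat >> h.py <<'E'
from scipy.spatial.transform import Rotation as Ro
def plan(xyz,psi):
    s=status.observe(); R=Ro.from_euler("xyz",s["tool_rot"]); T=Ro.from_euler("xyz",[np.pi,0,psi])
    print("turn",(R.inv()*T).as_rotvec().round(4),"shift",(R.inv().apply(np.array(xyz)-s["position"])*1000).round(1),"pos",np.round(s["position"],4),"rot",np.round(s["tool_rot"],4),"F",np.round(s["contact_force"],1),"t",s["t"],"w",s["grip_width"])
E
python3 - <<'E'
from h import *
b=[.5914,.0926,-.395]
g=place(b,[(0,-60,200)])[0]; print(g); plan(g,b[2]+np.pi/2)
E
```

```text
[0.56831151 0.03722021 0.2       ]
turn [-1.2000e-03  1.5000e-03  1.6261e+00] shift [-523.3 -399.9   38.7] pos [0.2082 0.5887 0.238 ] rot [-3.1399e+00  2.0000e-04  2.8019e+00] F [-0.3  0.2 -0.4] t 0.1 w 0.08794165856953981
```

Emit:
{"fn": "drive_tool", "kwargs": {
  "plan": [
    [[0,0,1.626],[-523,-400,20],0.64],
    [[0,0,1.626],[-523,-400,20],0.64],
    [[0,0,1.626],[-523,-400,20],0.64],
    [[0,0,1.626],[-523,-400,20],0.64],
    [[0,0,1.626],[-523,-400,20],0.64],
    [[0,0,1.626],[-523,-400,20],0.64],
    [[0,0,1.626],[-523,-400,20],0.64],
    [[0,0,1.626],[-523,-400,20],0.64],
    [[0,0,1.626],[-523,-400,20],0.64],
    [[0,0,1.626],[-523,-400,20],0.64],
    [[0,0,1.626],[-523,-400,20],0.64],
    [[0,0,1.626],[-523,-400,20],0.64]
  ]
}}

```text
t: 1.1
position: [0.4817, 0.1687, 0.2234]
tool_rot: [-3.141, 0.002, 1.296]
contact_force: [-0.4, 0.4, -1.3]
grip_width: 0.0721
```

```bash
python3 -c "
from h import *
plan([.5683,.0372,.2],1.176)"
```

```text
turn [-0.0002  0.0016  0.1199] shift [-103.1  119.1   23.5] pos [0.4817 0.1687 0.2234] rot [-3.1413e+00  1.6000e-03  1.2959e+00] F [-0.4  0.4 -1.3] t 1.1 w 0.07211107139151204
```

Emit:
{"fn": "drive_tool", "kwargs": {
  "plan": [
    [[0,0,0.12],[-103,119,20],0.64],
    [[0,0,0.12],[-103,119,20],0.64],
    [[0,0,0.12],[-103,119,20],0.64],
    [[0,0,0.12],[-103,119,20],0.64],
    [[0,0,0.12],[-103,119,20],0.64],
    [[0,0,0.12],[-103,119,20],0.64]
  ]
}}

```text
t: 1.6
position: [0.5686, 0.0345, 0.2029]
tool_rot: [-3.141, 0.003, 1.171]
contact_force: [-0.9, 1.0, 0.4]
grip_width: 0.0725
```

```bash
python3 -c "
from h import *
plan([.5683,.0372,.2],1.176)
m=optics.camera_model('wrist'); im=optics.camera('wrist'); cv2.imwrite('pics/w1.png',im[:,:,::-1]); np.savez('w1.npz',T=m['T'],intrinsics=m['intrinsics']); print(m['T'].round(3))"
```

```text
turn [-0.0003  0.0031 -0.005 ] shift [ 2.4 -1.3  2.8] pos [0.5686 0.0345 0.2029] rot [-3.1413e+00  3.1000e-03  1.1710e+00] F [-0.9  1.   0.4] t 1.6 w 0.07247768212274276
[[ 0.922 -0.369 -0.122  0.599]
 [-0.388 -0.876 -0.285  0.108]
 [-0.001  0.31  -0.951  0.348]
 [ 0.     0.     0.     1.   ]]
```

View pics/w1.png

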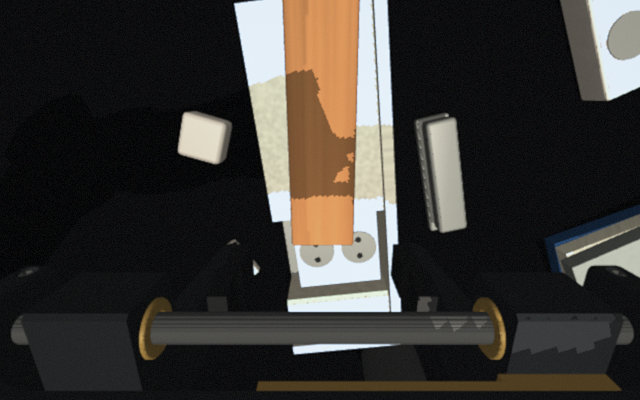

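```bash
python3 - <<'E'
from h import *
m=dict(np.load("w1.npz"))
p,r=fit(np.array([(234,3),(272,222),(293.5,353.5),(400.5,345)]),[(-60,170,60),(-60,-20,60),(-60,-175,70),(60,-175,70)],m,[.57,.02,-.28]);print("stand",p,r.round(1).tolist())
def ray(u,z):
    d=m["T"][:3,:3]@np.linalg.solve(m["intrinsics"],[*u,1]);o=m["T"][:3,3];return (o+d*(z-o[2])/d[2])
P=np.array([ray(u,.072) for u in [(292,244.5),(354,243.5),(284.5,0),(360,0)]])
print(P.round(4))
c,s=np.cos(p[2]),np.sin(p[2]);print("in stand",((P[:,:2]-p[:2])@np.array([[c,-s],[s,c]])).round(4))
E
```

```text
stand [ 0.57071714  0.02194803 -0.28819472] [[0.1, -0.0], [-0.1, -0.1], [-0.7, 0.7], [0.7, -0.3]]
[[ 0.519  -0.0054  0.072 ]
 [ 0.5749 -0.0277  0.072 ]
 [ 0.5996  0.1848  0.072 ]
 [ 0.6529  0.1623  0.072 ]]
in stand [[-0.0418 -0.0409]
 [ 0.0181 -0.0464]
 [-0.0186  0.1643]
 [ 0.0389  0.1579]]
```

```bash
python3 - <<'E'
from h import *
S=[.571,.022,-.286]
plan(place(S,[(-7,6,100)])[0],-.395+np.pi/2)
plan(place(S,[(-7,6,63)])[0],-.395+np.pi/2)
E
```

```text
turn [-0.0016  0.0019 -0.0012] shift [ -7.2   1.3 103. ] pos [0.5678 0.037  0.203 ] rot [-3.1400e+00  1.9000e-03  1.1746e+00] F [0.5 0.8 0.5] t 1.65 w 0.07216687213292645
turn [-0.0016  0.0019 -0.0012] shift [ -7.2   1.4 140. ] pos [0.5678 0.037  0.203 ] rot [-3.1400e+00  1.9000e-03  1.1746e+00] F [0.5 0.8 0.5] t 1.65 w 0.07216687213292645
```

Emit:
{"fn": "drive_tool", "kwargs": {
  "plan": [
    [[-0.002,0.002,-0.001],[-7,1.3,35],0.55],
    [[-0.002,0.002,-0.001],[-7,1.3,70],0.55],
    [[-0.002,0.002,-0.001],[-7,1.3,95],0.55],
    [[-0.002,0.002,-0.001],[-7,1.3,112],0.55],
    [[-0.002,0.002,-0.001],[-7,1.3,115],0.55],
    [[-0.002,0.002,-0.001],[-7,1.3,115],0.55]
  ]
}}

```text
t: 2.15
position: [0.5647, 0.0319, 0.0873]
tool_rot: [-3.139, 0.0, 1.178]
contact_force: [0.0, -0.1, 0.3]
grip_width: 0.0684
```

```bash
python3 - <<'E'
from h import *
S=[.571,.022,-.286]
plan(place(S,[(-7,6,63)])[0],-.395+np.pi/2)
im=optics.camera('wrist'); cv2.imwrite('pics/w2.png',im[:,:,::-1])
E
```

```text
turn [-0.0025  0.0001  0.0025] shift [-1.6  2.  24.2] pos [0.5647 0.0319 0.0873] rot [-3.1391e+00  1.0000e-04  1.1783e+00] F [ 0.  -0.1  0.3] t 2.15 w 0.06839155020242896
```

View pics/w2.png

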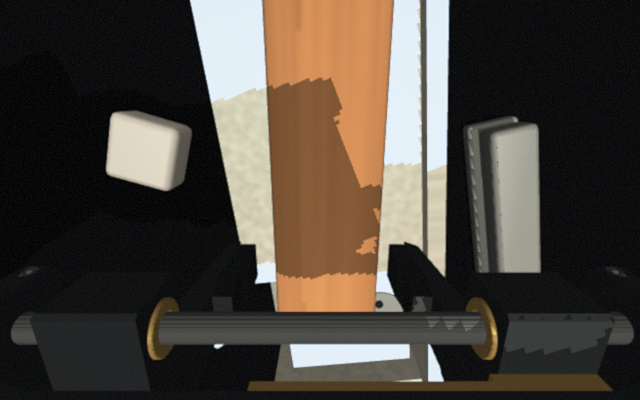

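The bar lies between the fingertips: fingers at about columns 257 and 388, bar at 275–381 at row 250. It needs about +2.5 mm in tool y, then I can descend and grip.

Emit:
{"fn": "drive_tool", "kwargs": {
  "plan": [
    [[0,0,0],[-1.5,2.5,5],0.55],
    [[0,0,0],[-1.5,2.5,15],0.55],
    [[0,0,0],[-1.5,2.5,21],0.55],
    [[0,0,0],[-1.5,2.5,24],0.55],
    [[0,0,0],[-1.5,2.5,24],0.55]
  ]
}}

```text
t: 2.62
position: [0.567, 0.0292, 0.0636]
tool_rot: [-3.14, -0.0, 1.178]
contact_force: [-0.6, -0.3, 0.6]
grip_width: 0.0682
```

```bash
python3 - <<'E'
from h import *
S=[.571,.022,-.286]
plan(place(S,[(-6.5,6,63)])[0],-.395+np.pi/2)
E
```

```text
turn [-0.0014 -0.0001  0.0019] shift [ 0.2 -0.6  0.6] pos [0.567  0.0292 0.0636] rot [-3.1402e+00 -1.0000e-04  1.1777e+00] F [-0.6 -0.3  0.6] t 2.6167 w 0.06823366175222097
```

Clear of contact. Close the gripper.

Emit:
{"fn": "drive_tool", "kwargs": {
  "plan": [
    [[0,0,0],[0,0,0],0.4],
    [[0,0,0],[0,0,0],0.35],
    [[0,0,0],[0,0,0],0.3],
    [[0,0,0],[0,0,0],0.3],
    [[0,0,0],[0,0,0],0.3],
    [[0,0,0],[0,0,0],0.3]
  ]
}}

```text
t: 3.12
position: [0.5669, 0.0291, 0.0637]
tool_rot: [-3.14, -0.0, 1.178]
contact_force: [0.1, 0.1, -1.2]
grip_width: 0.0598
```

```bash
python3 - <<'E'
from h import *
S=[.571,.022,-.286]
p=np.array(status.observe()["position"]);d=p[:2]-S[:2];c,s=np.cos(S[2]),np.sin(S[2]);print("tcp in stand",(c*d[0]+s*d[1]).round(4),(-s*d[0]+c*d[1]).round(4))
for y in (6,-50,-105): plan(place(S,[(-8,y,63.5)])[0],S[2]+np.pi/2)
E
```

```text
tcp in stand -0.006 0.0057
turn [-1.500e-03 -1.000e-04 -1.071e-01] shift [ 0.1 -2.1  0.2] pos [0.5669 0.0291 0.0637] rot [-3.1401e+00 -1.0000e-04  1.1777e+00] F [ 0.1  0.1 -1.2] t 3.1167 w 0.05976711290070306
turn [-1.500e-03 -1.000e-04 -1.071e-01] shift [-55.6   3.9   0.2] pos [0.5669 0.0291 0.0637] rot [-3.1401e+00 -1.0000e-04  1.1777e+00] F [ 0.1  0.1 -1.2] t 3.1167 w 0.05976711290070306
turn [-1.500e-03 -1.000e-04 -1.071e-01] shift [-110.2    9.8    0.2] pos [0.5669 0.0291 0.0637] rot [-3.1401e+00 -1.0000e-04  1.1777e+00] F [ 0.1  0.1 -1.2] t 3.1167 w 0.05976711290070306
```

Emit:
{"fn": "drive_tool", "kwargs": {
  "plan": [
    [[0,0,-0.03],[0,-1,0],0.3],
    [[0,0,-0.06],[0,-2,0],0.3],
    [[0,0,-0.09],[0,-2,0],0.3],
    [[0,0,-0.107],[0,-2,0],0.3],
    [[0,0,-0.107],[-8,-1,0],0.3],
    [[0,0,-0.107],[-16,0,0],0.3],
    [[0,0,-0.107],[-24,0.5,0],0.3],
    [[0,0,-0.107],[-32,1.4,0],0.3],
    [[0,0,-0.107],[-40,2.3,0],0.3],
    [[0,0,-0.107],[-48,3.1,0],0.3],
    [[0,0,-0.107],[-56,3.9,0],0.3],
    [[0,0,-0.107],[-56,3.9,0],0.3]
  ]
}}

```text
t: 4.12
position: [0.5481, -0.027, 0.0637]
tool_rot: [-3.14, 0.002, 1.282]
contact_force: [-0.2, -0.6, -0.9]
grip_width: 0.0594
```

```bash
python3 - <<'E'
from h import *
S=[.571,.022,-.286]
plan(place(S,[(-8,-103,63.5)])[0],S[2]+np.pi/2)
for n in ("top",): cv2.imwrite("pics/t3.png",cv2.resize(optics.camera(n)[110:230,240:440,::-1],(800,480),interpolation=cv2.INTER_CUBIC))
E
```

```text
turn [-0.002   0.0018 -0.0033] shift [-49.5   0.3   0.3] pos [ 0.5481 -0.027   0.0637] rot [-3.1396e+00  1.8000e-03  1.2815e+00] F [-0.2 -0.6 -0.9] t 4.1167 w 0.05943043540554884
```

View pics/t3.png

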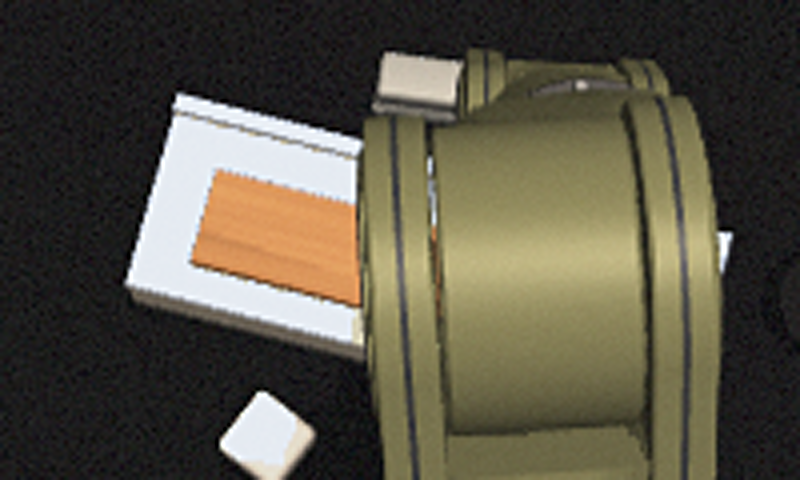

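The bar followed the grip. It is now parallel to the rail, with its outer end about 31 mm inside the pier end. Continue.

Emit:
{"fn": "drive_tool", "kwargs": {
  "plan": [
    [[0,0,0],[-5,0,0],0.3],
    [[0,0,0],[-10,0,0],0.3],
    [[0,0,-0.003],[-15,0,0],0.3],
    [[0,0,-0.003],[-20,0,0],0.3],
    [[0,0,-0.003],[-25,0,0],0.3],
    [[0,0,-0.003],[-30,0,0],0.3],
    [[0,0,-0.003],[-35,0,0],0.3],
    [[0,0,-0.003],[-40,0,0],0.3],
    [[0,0,-0.003],[-45,0,0],0.3],
    [[0,0,-0.003],[-50,0,0],0.3],
    [[0,0,-0.003],[-50,0,0],0.3],
    [[0,0,-0.003],[-50,0,0],0.3]
  ]
}}

```text
t: 5.17
position: [0.5342, -0.0743, 0.0637]
tool_rot: [-3.14, 0.001, 1.285]
contact_force: [-0.4, -0.8, -0.2]
grip_width: 0.0594
```

```bash
python3 - <<'E'
from h import *
S=[.571,.022,-.286]
plan(place(S,[(-8,-115,63.5)])[0],S[2]+np.pi/2)
m=optics.camera_model('wrist');np.savez('w4.npz',T=m['T'],intrinsics=m['intrinsics'])
a=optics.camera('wrist')
cv2.imwrite("pics/w4.png",a[:,:,::-1])
E
```

```text
turn [-0.0017  0.0011 -0.0003] shift [-12.2   0.1   0.3] pos [ 0.5342 -0.0743  0.0637] rot [-3.1398e+00  1.1000e-03  1.2845e+00] F [-0.4 -0.8 -0.2] t 5.1667 w 0.0594266614079562
```

View pics/w4.png

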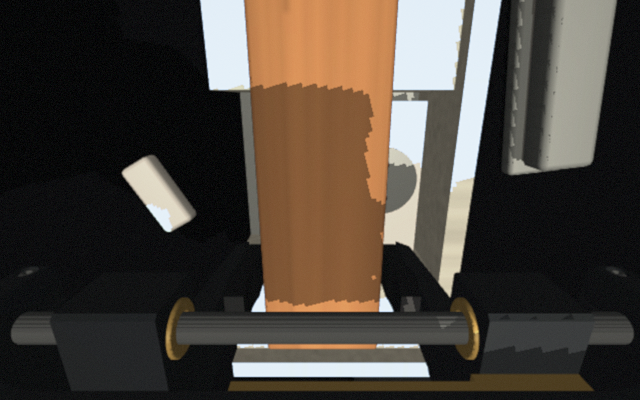

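The bar is gripped and square. Its end at row 350 is just short of the end stop at row 360. Creep in.

Emit:
{"fn": "drive_tool", "kwargs": {
  "plan": [
    [[0,0,0],[-2,0,0],0.3],
    [[0,0,0],[-4,0,0],0.3],
    [[0,0,0],[-6,0,0],0.3],
    [[0,0,0],[-7,0,0],0.3],
    [[0,0,0],[-8,0,0],0.3],
    [[0,0,0],[-8,0,0],0.3]
  ]
}}

```text
t: 5.72
position: [0.532, -0.0818, 0.0638]
tool_rot: [-3.14, 0.001, 1.285]
contact_force: [-0.0, -0.1, -1.6]
grip_width: 0.0596
```

Emit:
{"fn": "drive_tool", "kwargs": {
  "plan": [
    [[0,0,0],[-1,0,0],0.3],
    [[0,0,0],[-2,0,0],0.3],
    [[0,0,0],[-2,0,0],0.3]
  ]
}}

```text
t: 5.97
position: [0.5313, -0.084, 0.0638]
tool_rot: [-3.14, 0.001, 1.285]
contact_force: [-0.8, -0.2, -1.7]
grip_width: 0.0599
```

Emit:
{"fn": "drive_tool", "kwargs": {
  "plan": [
    [[0,0,0],[-1,0,0],0.3],
    [[0,0,0],[-2,0,0],0.3],
    [[0,0,0],[-2,0,0],0.3]
  ]
}}

```text
t: 6.22
position: [0.5313, -0.0844, 0.0638]
tool_rot: [-3.14, -0.001, 1.286]
contact_force: [1.4, 4.9, -1.7]
grip_width: 0.0593
```

Emit:
{"fn": "drive_tool", "kwargs": {
  "plan": [
    [[0,0,0],[-3,0,0],0.3],
    [[0,0,0],[-4,0,0],0.3],
    [[0,0,0],[-4,0,0],0.3]
  ]
}}

```text
t: 6.47
position: [0.5312, -0.0844, 0.0637]
tool_rot: [-3.14, -0.006, 1.288]
contact_force: [1.8, 9.0, -1.4]
grip_width: 0.0593
```

Emit:
{"fn": "drive_tool", "kwargs": {
  "plan": [
    [[0,0,0],[-5,0,0],0.3],
    [[0,0,0],[-6.5,0,0],0.3],
    [[0,0,0],[-6.5,0,0],0.3]
  ]
}}

```text
t: 6.72
position: [0.5311, -0.0843, 0.0638]
tool_rot: [-3.14, -0.014, 1.292]
contact_force: [2.4, 13.3, -0.3]
grip_width: 0.0597
```

```bash
python3 - <<'E'
from h import *
S=[.571,.022,-.286]
plan(place(S,[(-8,-115,63.5)])[0],S[2]+np.pi/2)
E
```

```text
turn [-0.0015 -0.0136  0.0075] shift [-1.7  0.3  0.3] pos [ 0.5311 -0.0843  0.0638] rot [-3.1401 -0.0136  1.2923] F [ 2.4 13.3 -0.3] t 6.7167 w 0.05971881679932531
```

Emit:
{"fn": "drive_tool", "kwargs": {
  "plan": [
    [[0,0,0],[-7.5,0,0],0.3],
    [[0,0,0],[-7.5,0,0],0.3],
    [[0,0,0],[-7.5,0,0],0.3],
    [[0,0,0],[-7.5,0,0],0.3],
    [[0,0,0],[-7.5,0,0],0.3],
    [[0,0,0],[-7.5,0,0],0.3],
    [[0,0,0],[-7.5,0,0],0.3]
  ]
}}

```text
t: 7.3
position: [0.5311, -0.0846, 0.0639]
tool_rot: [-3.141, -0.022, 1.297]
contact_force: [3.6, 15.5, -1.7]
grip_width: 0.0591
```

```bash
python3 - <<'E'
from h import *
S=[.571,.022,-.286]
plan(place(S,[(-8,-115,63.5)])[0],S[2]+np.pi/2)
E
```

```text
turn [-0.001  -0.022   0.0127] shift [-1.5  0.2  0.3] pos [ 0.5311 -0.0846  0.0639] rot [-3.1408 -0.022   1.2974] F [ 3.6 15.5 -1.7] t 7.3 w 0.05909384536666728
```

Emit:
{"fn": "drive_tool", "kwargs": {
  "plan": [
    [[0,0,0],[-3,0,0],0.3],
    [[0,0,0],[-0.5,0,0],0.3],
    [[0,0,0],[-0.5,0,0],0.3],
    [[0,0,0],[-0.5,0,0],0.5],
    [[0,0,0],[-0.5,0,0],0.5],
    [[0,0,0],[-0.5,0,0],0.5],
    [[0,0,0],[-0.5,0,0],0.5]
  ]
}}

```text
t: 7.88
position: [0.5307, -0.0864, 0.0639]
tool_rot: [-3.141, -0.021, 1.296]
contact_force: [-0.1, 0.5, -0.7]
grip_width: 0.0662
```

```bash
python3 - <<'E'
from h import *
S=[.571,.022,-.286]
plan(place(S,[(-8,-115,100)])[0],S[2]+np.pi/2)
E
```

```text
turn [-0.0007 -0.0206  0.0113] shift [  1.1   0.  -36.1] pos [ 0.5307 -0.0864  0.0639] rot [-3.141  -0.0206  1.2961] F [-0.1  0.5 -0.7] t 7.8833 w 0.06618162827399975
```

Emit:
{"fn": "drive_tool", "kwargs": {
  "plan": [
    [[0,-0.005,0.003],[0.5,0,-15],0.5],
    [[0,-0.015,0.01],[1,0,-40],0.5],
    [[0,-0.02,0.011],[1,0,-80],0.5],
    [[0,-0.02,0.011],[30,-30,-86],-1],
    [[0,-0.02,0.011],[60,-50,-86],-1],
    [[0,-0.02,0.011],[71,-67,-86],-1],
    [[0,-0.02,0.011],[71,-67,-86],-1],
    [[0,-0.02,0.011],[71,-67,-86],-1],
    [[0,-0.02,0.011],[71,-67,-86],-1],
    [[0,-0.02,0.011],[71,-67,-86],-1],
    [[0,-0.02,0.011],[71,-67,-86],-1],
    [[0,-0.02,0.011],[71,-67,-86],-1]
  ]
}}

```text
t: 8.88
position: [0.4855, -0.0027, 0.1513]
tool_rot: [-3.141, -0.0, 1.283]
contact_force: [-0.1, -0.0, -0.5]
grip_width: 0.0084
```

```bash
python3 - <<'E'
from h import *
S=[.571,.022,-.286]
plan(place(S,[(-75,-45,64)])[0],S[2]+np.pi/2)
m=optics.camera_model('wrist');np.savez('w5.npz',T=m['T'],intrinsics=m['intrinsics'])
a=optics.camera('wrist')
cv2.imwrite("pics/w5.png",a[:,:,::-1])
E
```

```text
turn [-0.0003 -0.0003 -0.0015] shift [ 2.8  0.1 87.3] pos [ 0.4855 -0.0027  0.1513] rot [-3.1413e+00 -3.0000e-04  1.2833e+00] F [-0.1 -0.  -0.5] t 8.8833 w 0.008389784944359421
```

View pics/w5.png

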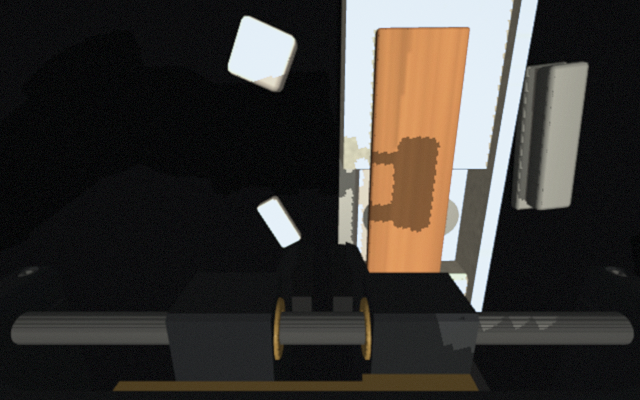

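The bar lies across the bay; its outer end corners are at (377,28) and (469,27), still parallel to the rail. The closed fingers are in front at column ~320. I'll check the end position.

```bash
python3 - <<'E'
from h import *
m=dict(np.load("w5.npz"));S=[.571,.022,-.286]
c,s=np.cos(S[2]),np.sin(S[2])
for u,z in [((377.5,28.5),.072),((469,27.5),.072),((440,265),.072),((368.5,265),.072),((487,168),.06),((341,90),.06),((519,20),.07)]:
    d=m["T"][:3,:3]@np.linalg.solve(m["intrinsics"],[*u,1]);o=m["T"][:3,3];P=(o+d*(z-o[2])/d[2])[:2]-S[:2]
    print(u,(np.array([[c,s],[-s,c]])@P*1000).round(1))
E
```

```text
(377.5, 28.5) [-40.6  74. ]
(469, 27.5) [17.8 74.5]
(440, 265) [ 18.9 -96.3]
(368.5, 265) [-38.7 -96.3]
(487, 168) [ 50.3 -19.3]
(341, 90) [-62.6  37.2]
(519, 20) [50.  79.1]
```

Emit:
{"fn": "drive_tool", "kwargs": {
  "plan": [
    [[0,0,-0.0015],[3,0,40],-1],
    [[0,0,-0.0015],[3,0,70],-1],
    [[0,0,-0.0015],[3,0,84],-1],
    [[0,0,-0.0015],[3,0,87],-1],
    [[0,0,-0.0015],[3,0,87],-1],
    [[0,0,-0.0015],[3,0,87],-1],
    [[0,0,-0.0015],[3,3,87],-1],
    [[0,0,-0.0015],[3,6,87],-1],
    [[0,0,-0.0015],[3,9,87],-1],
    [[0,0,-0.0015],[3,9,87],-1]
  ]
}}

```text
t: 9.77
position: [0.4964, -0.0023, 0.065]
tool_rot: [3.139, -0.001, 1.285]
contact_force: [0.1, -0.9, 0.6]
grip_width: 0.0005
```

```bash
python3 - <<'E'
from h import *
S=[.571,.022,-.286]
plan(place(S,[(-29,-45,64)])[0],S[2]+np.pi/2)
E
```

```text
turn [ 0.0022 -0.001   0.    ] shift [-0.6 35.7  1.1] pos [ 0.4964 -0.0023  0.065 ] rot [ 3.1394e+00 -1.0000e-03  1.2848e+00] F [ 0.1 -0.9  0.6] t 9.7667 w 0.0004644970815284473
```

Emit:
{"fn": "drive_tool", "kwargs": {
  "plan": [
    [[0.002,0,0],[0,3,0.5],-1],
    [[0.002,0,0],[0,6,0.5],-1],
    [[0.002,0,0],[0,9,0.5],-1],
    [[0.002,0,0],[0,12,0.5],-1],
    [[0.002,0,0],[0,15,0.5],-1],
    [[0.002,0,0],[0,18,0.5],-1],
    [[0.002,0,0],[0,20,0.5],-1],
    [[0.002,0,0],[0,22,0.5],-1],
    [[0.002,0,0],[0,24,0.5],-1],
    [[0.002,0,0],[0,26,0.5],-1],
    [[0.002,0,0],[0,28,0.5],-1],
    [[0.002,0,0],[0,28,0.5],-1]
  ]
}}

```text
t: 10.77
position: [0.524, -0.0105, 0.0646]
tool_rot: [3.14, -0.001, 1.285]
contact_force: [-0.7, -0.3, -0.6]
grip_width: 0.0001
```

Emit:
{"fn": "drive_tool", "kwargs": {
  "plan": [
    [[0,0,0],[0,1.5,0],-1],
    [[0,0,0],[0,3,0],-1],
    [[0,0,0],[0,4,0],-1],
    [[0,0,0],[0,4,0],-1]
  ]
}}

```text
t: 11.1
position: [0.5282, -0.0118, 0.0646]
tool_rot: [3.14, -0.001, 1.284]
contact_force: [0.4, -0.2, -0.5]
grip_width: 0.0004
```

Emit:
{"fn": "drive_tool", "kwargs": {
  "plan": [
    [[0,0,0],[0,1.5,0],-1],
    [[0,0,0],[0,3,0],-1],
    [[0,0,0],[0,3,0],-1]
  ]
}}

```text
t: 11.35
position: [0.5316, -0.0128, 0.0647]
tool_rot: [3.139, -0.001, 1.284]
contact_force: [0.2, 0.0, -0.6]
grip_width: 0.0005
```

Emit:
{"fn": "drive_tool", "kwargs": {
  "plan": [
    [[0,0,0],[0,1,0],-1],
    [[0,0,0],[0,2,0],-1],
    [[0,0,0],[0,2,0],-1]
  ]
}}

```text
t: 11.6
position: [0.5338, -0.0135, 0.0646]
tool_rot: [3.139, -0.001, 1.284]
contact_force: [-0.6, -0.0, -0.2]
grip_width: 0.0007
```

```bash
python3 - <<'E'
from h import *
S=[.571,.022,-.286]
plan(place(S,[(-10,-45,64)])[0],S[2]+np.pi/2)
m=optics.camera_model('wrist');np.savez('w6.npz',T=m['T'],intrinsics=m['intrinsics'])
cv2.imwrite("pics/w6.png",optics.camera('wrist')[:,:,::-1])
E
```

```text
turn [ 0.0029 -0.0012 -0.0007] shift [-0.5 15.7  0.7] pos [ 0.5338 -0.0135  0.0646] rot [ 3.1387e+00 -1.2000e-03  1.2841e+00] F [-0.6 -0.  -0.2] t 11.6 w 0.0006640132441565599
```

View pics/w6.png

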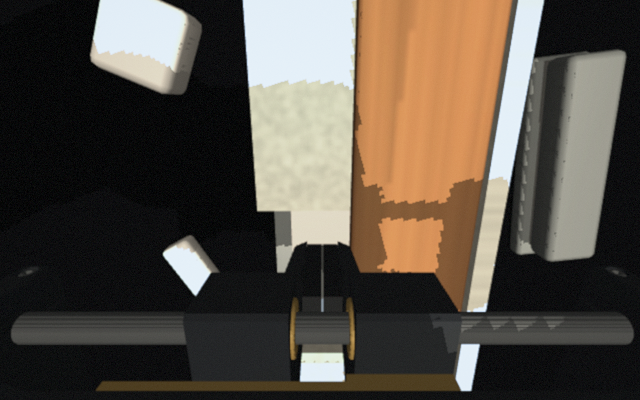

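The finger (right edge at column 350) is pushing the bar, and only a thin dark gap to the rail is left (columns 509–513 at the top). Continue gently.

Emit:
{"fn": "drive_tool", "kwargs": {
  "plan": [
    [[0,0,0],[0,1,0],-1],
    [[0,0,0],[0,2,0],-1],
    [[0,0,0],[0,2,0],-1]
  ]
}}

```text
t: 11.9
position: [0.5359, -0.0141, 0.0647]
tool_rot: [3.138, -0.001, 1.284]
contact_force: [-0.7, -0.9, -0.3]
grip_width: 0.0004
```

Emit:
{"fn": "drive_tool", "kwargs": {
  "plan": [
    [[0,0,0],[0,1,0],-1],
    [[0,0,0],[0,2,0],-1],
    [[0,0,0],[0,2,0],-1]
  ]
}}

```text
t: 12.15
position: [0.5367, -0.0144, 0.0646]
tool_rot: [3.141, -0.001, 1.284]
contact_force: [-3.3, 1.7, 3.1]
grip_width: 0.0005
```

Emit:
{"fn": "drive_tool", "kwargs": {
  "plan": [
    [[0,0,0],[0,3,0],-1],
    [[0,0,0],[0,4,0],-1],
    [[0,0,0],[0,4,0],-1]
  ]
}}

```text
t: 12.4
position: [0.5367, -0.0144, 0.0645]
tool_rot: [-3.135, -0.0, 1.285]
contact_force: [-8.2, 2.9, 7.5]
grip_width: 0.0003
```

```bash
python3 - <<'E'
from h import *
S=[.571,.022,-.286]
plan(place(S,[(-22,-45,64)])[0],S[2]+np.pi/2)
E
```

```text
turn [-0.0071 -0.0002  0.0004] shift [-0.4  0.6  0.5] pos [ 0.5367 -0.0144  0.0645] rot [-3.1345e+00 -2.0000e-04  1.2852e+00] F [-8.2  2.9  7.5] t 12.4 w 0.0003356984571643172
```

Emit:
{"fn": "drive_tool", "kwargs": {
  "plan": [
    [[0,0,0],[0,5,-1],-1],
    [[0,0,0],[0,6.5,-1.5],-1],
    [[0,0,0],[0,6.5,-1.5],-1]
  ]
}}

```text
t: 12.65
position: [0.5367, -0.0145, 0.0647]
tool_rot: [-3.121, 0.001, 1.287]
contact_force: [-11.0, 4.3, 2.8]
grip_width: 0.0005
```

Emit:
{"fn": "drive_tool", "kwargs": {
  "plan": [
    [[0,0,0],[0,8,-1],-1],
    [[0,0,0],[0,8.5,-1],-1],
    [[0,0,0],[0,8.5,-1],-1],
    [[0,0,0],[0,8.5,-1],-1],
    [[0,0,0],[0,8.5,-1],-1],
    [[0,0,0],[0,8.5,-1],-1],
    [[0,0,0],[0,8.5,-1],-1],
    [[0,0,0],[0,8.5,-1],-1]
  ]
}}

```text
t: 13.32
position: [0.5366, -0.0145, 0.0648]
tool_rot: [-3.104, 0.003, 1.289]
contact_force: [-14.0, 5.1, 8.8]
grip_width: 0.0005
```

Pressed at 14.9 N horizontally for about 0.6 s. Back off, raise and look.

Emit:
{"fn": "drive_tool", "kwargs": {
  "plan": [
    [[0,0,0],[0,3,-0.5],-1],
    [[0,0,0],[0,0,-0.5],-1],
    [[0,0,0],[0,-4,0],-1],
    [[-0.01,0,0],[0,-12,0],-1],
    [[-0.02,0,0],[0,-25,0],-1],
    [[-0.037,0,0],[0,-35,-10],-1],
    [[-0.037,0,0],[0,-40,-45],-1],
    [[-0.037,0,0],[0,-40,-85],-1],
    [[-0.037,0,0],[30,-70,-95],-1],
    [[-0.037,0,0],[30,-70,-95],-1],
    [[-0.037,0,0],[30,-70,-95],-1]
  ]
}}

```text
t: 14.23
position: [0.4824, 0.0352, 0.1636]
tool_rot: [3.138, 0.001, 1.293]
contact_force: [0.0, -0.7, 0.3]
grip_width: 0.0004
```

```bash
python3 - <<'E'
from h import *
S=[.571,.022,-.286]
plan(place(S,[(-75,-45,64)])[0],S[2]+np.pi/2)
m=optics.camera_model('wrist');np.savez('w7.npz',T=m['T'],intrinsics=m['intrinsics'])
cv2.imwrite("pics/w7.png",optics.camera('wrist')[:,:,::-1])
E
```

```text
turn [0.0038 0.0005 0.0078] shift [-32.8  13.1  99.6] pos [0.4824 0.0352 0.1636] rot [3.1378e+00 5.0000e-04 1.2925e+00] F [ 0.  -0.7  0.3] t 14.2333 w 0.00043381641324243957
```

View pics/w7.png

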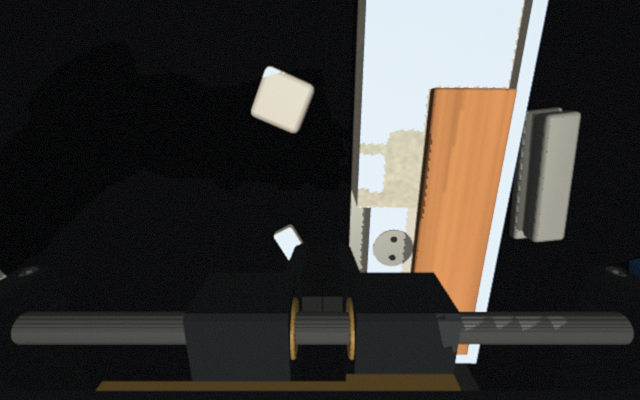

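The bar is flush with the rail: its right edge meets the rail along columns 460–516, and its outer end is at (432,88)–(516,89). I'll move clear to check the stop end.

Emit:
{"fn": "drive_tool", "kwargs": {
  "plan": [
    [[0,0,0],[40,10,-20],-1],
    [[0,0,0],[80,25,-40],-1],
    [[0,0,0],[120,40,-60],-1],
    [[0,0,0],[145,50,-60],-1],
    [[0,0,0],[145,50,-60],-1],
    [[0,0,0],[145,50,-60],-1]
  ]
}}

```text
t: 14.78
position: [0.5727, 0.1606, 0.2221]
tool_rot: [3.136, 0.001, 1.292]
contact_force: [-0.7, -1.0, -0.9]
grip_width: 0.0005
```

```bash
python3 - <<'E'
from h import *
S=[.571,.022,-.286];c,s=np.cos(S[2]),np.sin(S[2])
m=dict(np.load("w7.npz"))
for u,z in [((432,88.5),.072),((516,89),.072),((518,60),.07)]:
    d=m["T"][:3,:3]@np.linalg.solve(m["intrinsics"],[*u,1]);o=m["T"][:3,3];P=(o+d*(z-o[2])/d[2])[:2]-S[:2]
    print(u,(np.array([[c,s],[-s,c]])@P*1000).round(1))
a=np.vstack([cv2.resize(optics.camera('top')[135:220,270:430,::-1],(800,425),interpolation=cv2.INTER_CUBIC)])
cv2.imwrite("pics/t8.png",a)
E
```

```text
(432, 88.5) [-11.9  74.4]
(516, 89) [48.1 74.6]
(518, 60) [46.9 93.8]
```

View pics/t8.png

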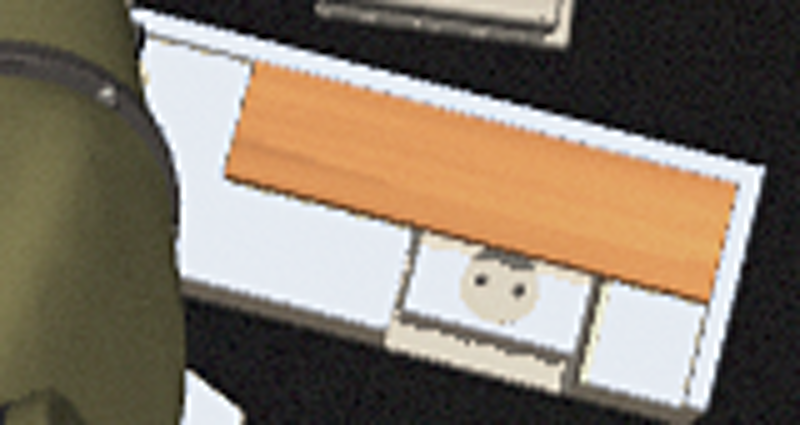

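The top view shows the bar flush with the rail along its edge and with the end stop at (740,180)–(705,300), and the tool clear of everything. The outer end measures y = 74.4 mm, unchanged since the stop press. Handing in.

```bash
python3 -c "
from station import workorder,status
print(workorder.close_job()); print(status.observe()['t'])"
```

```text
the job is handed in; nothing more can be done
None
the job is handed in; nothing more can be done
```

The bay is closed and the job is handed in; the hand-in gave no verdict. I gripped the bar lightly across its width, squared it, slid it along the dock onto the short pier, and pressed it home in two pushes:

- **End stop:** about 13.5 N rising to about 16 N, held for about 0.6 s, with the bar still gripped.
- **Back rail:** about 12 N rising to about 15 N, held for about 0.65 s, with the closed fingers on the front edge. The finger also pressed down on the bar during this push, by up to about 9 N.

**Last checks:**
- The final top view shows the bar flush with both the rail and the end stop. The gripper is clear at about 220 mm height, and nothing I could see in the pictures had moved. The arm hid part of the last view, and I did not measure the bystanders.
- The bar's outer end measured 74.4–74.6 mm along the dock, where home is 75 mm, and did not change with the rail push.
- The same measurement put the rail edge at 48.1 mm, where the rail face is at 50 mm. A point on the rail itself read 3 mm short of its true position, so I took the difference as calibration error and trusted the felt contact.

The job took about 15 s of the 64 s allowed.

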